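Sort the stripped parts, then draw the pump plunger and hold it

ROBOT

A 6-joint arm with a two-finger parallel gripper is mounted at the origin on a cart in front of the work surface, level with it; the furniture and walls round the work are solid. World frame = base frame: x ahead of the robot, y to its left, z up, the work surface at z = 0. Lengths are in m, angles in rad, forces in N, time in s.
With the tool pointing down it reaches from about 0.225 to 0.875 m from the base axis. Payload 3.4 kg.
Tool frame: the origin (TCP) lies at the very end of the fingers, on their centre line; the grasp point (between the pads) lies 19 mm behind it; z points along the fingers, y is the line along which they close (so a half turn about z gives the same grasp; the last joint's range is limited). The gripper opens to 85 mm and grips with 20 to 120 N. Pads are 22 mm wide; open, the fingers measure 114 mm over their backs; the gripper's body (76 mm by 85 mm) begins 54 mm behind the grasp point. The pads swing forward as they close: fully open they stand 13 mm farther back than shut.
Start: joints at [1.121, 0.276, 1.505, -0, 1.361, -0.121], TCP at [0.186, 0.544, 0.231] pointing down, gripper open.
Joint ranges: [-2.89, 2.89], [-0.75, 2.08], [0.22, 2.7], [-1.18, 4.32], [0.11, 2.71], [-2.7, 2.7]. Speed limits (rad/s): [2.57, 2.57, 3.14, 3.14, 3.14, 3.14].

INTERFACE

Orientations are given as a unit quaternion [w, x, y, z].
In Python, from rig import readout, vision, manip gives the robot as it stands.
- The arm moves only by the shell command python3 -m handwheel 'ROWS' [FORCE]. ROWS is JSON, a list of rows, each a list of 3 entries, a list of its own where there are three numbers: the shift along the tool's x, y, z in mm, then the turn, a rotation vector about the tool's x, y, z in units of 6 degrees (1.0 is 6 degrees), then the closure, from -1 (fully open) to 1 (shut), so that 0 is half open. A call has 1 to 20 rows; each row shifts and turns the commanded pose from where the row before left it, along the tool's axes as they then stand; what a row does not reach is not made up. A row lasts 1/8 s, in which the tool goes at most 62.5 mm and 10.7 degrees, less where a joint would pass 70% of its speed; a pose out of reach is approached as far as the arm can. A call is refused whole if a number of a shift passes 62.5 or a number of a turn 1, either way. A call with a gripper value outside its range is refused whole. The fingers move at their own pace and stop on an object; FORCE is the grip in N (left out, the last holds). Time passes only in rows, so rows that do not move let the fingers close. It gives the time, the measured TCP pose, the force, the opening and the grip force at its end, in the units of the state.
- readout.get_state(): the state, without advancing time (a new reading comes with each control period).
- vision.get_image(name): name is "scene" or "top"; returns the picture (480x640x3 uint8, blue, green, red); there is no depth.
- vision.camera_params(name): a dict with "intrinsics" (3x3 intrinsics, pixels), "rvec" (rotation vector, rad) and "tvec" (3), from world to camera coordinates, as OpenCV has them. Camera axes: x right, y down, z forward; pixel columns grow to the right and rows downward; lengths in m; the calibration is good to about 2 mm. A picture is of the moment at which its call begins. camera_params takes no time and is no camera call.
- manip.sign_off(): hands the job in; it is judged then, once.
The state is a dict: "clock": time; "qpos": joint angles; "qd": joint speeds; "effort": joint torques, N m; "position": TCP position; "ee_rot": TCP orientation; "contact_force": force on the tool from outside, world axes, zero at the start; "moment": the same for the moment, N m; "width": finger opening in m; "gripper_force": force on a finger pad.
Only numpy, scipy, OpenCV 4.12 (cv2) and the standard library are available. Lean on these libraries where they do the work, as an engineer would, in place of code of your own. Each camera call takes 0.05 s, during which the arm holds its last target. There are 200 camera calls.

TASK

The small dosing pump is being stripped for inspection. First put away the two parts lying in front: the small brass gear into the tray that already holds a gear, and the loose bearing into the tray that already holds a bearing. Then take the plunger by its round handle and draw it gently straight out along its leaning bore until 40 mm of rod shows between pump and collar (half its length, never much more), without forcing it sideways in the bore, stop there without side pressure on the bore, and finish while still gripping it and holding it still.

Things in the scene. Friction and masses are not known exactly. Their poses are not given: they have to be found in the camera images.
- gear: loose small brass gear wheel lying flat on the thin board in front (whose top is 3.5 mm above the bench), 26 mm across the teeth; the toothed part is 7 mm high, with a hub on top to 12 mm in all. Origin: centre of its underside. Take it across the teeth.
- bearing: loose plain steel ball bearing lying flat on the thin board in front (whose top is 3.5 mm above the bench), 40 mm across, 12 mm high. Origin: centre of its underside. Which side of the pump gear and bearing lie on varies.
- gear_tray: a grey open tray fixed to the bench, outside 120 (x) x 150 (y) x 20 mm high, walls and floor 4 mm thick. Origin: centre of its underside, z up. A white toothed gear wheel (44 mm across, up to 14 mm high, fixed) lies in it, centred at y = +42 mm. Which side of the pump it stands on varies.
- gear_tray_free (a point): middle of the empty part of the gear tray, on its inner floor (28 mm to -y of the tray's centre, 4 mm above the bench); x, y, z axes as the tray's
- bearing_tray: a grey open tray fixed to the bench, outside 120 (x) x 150 (y) x 20 mm high, walls and floor 4 mm thick. Origin: centre of its underside, z up. A large steel bearing (52 mm across, 15 mm high, fixed) lies in it, centred at y = +42 mm. Which side of the pump it stands on varies.
- bearing_tray_free (a point): middle of the empty part of the bearing tray, on its inner floor (28 mm to -y of the tray's centre, 4 mm above the bench); x, y, z axes as the tray's
- bore_mouth (a point): centre of the bore's mouth, in the upper end of the aluminium pump body (46 x 46 mm square, 92 mm long, fixed on a dark 120 x 86 mm base plate bolted to the bench), about 108 mm above the bench. z points out along the bore, which leans 0.35 rad (20 degrees) from vertical towards the pump's front (roughly towards the robot); y is level, x completes the frame. Bore 19.2 mm wide, 86 mm deep.
- plunger: loose steel plunger (0.2 to 0.4 kg) that starts pushed fully home in the pump. Origin: centre of the collar's underside, which then rests on bore_mouth; z points out along the rod. From the origin: rod 18 mm across down to z = -80 mm; collar 32 mm across from z = 0 to 6 mm; round dark ridged handle 26 mm across from z = 6 to 56 mm (its top). No spring or stop: let go, it slides back in. Its height above bore_mouth along z is the length of rod drawn out.
Not all that is in view belongs to the job. Several things have the shape of the bearing; the one meant has the colours described above.

How it is judged:
On the way, in this order (a step that is already met when the one before it is completed fails the run):
1. gear in the gear tray and bearing in the bearing tray, both let go (x of gear in the frame of gear_tray between -0.056 and 0.056 m and y of gear in the frame of gear_tray between -0.071 and 0.071 m and z of gear in the frame of gear_tray between -0.003 and 0.022 m and contact force between the fingers and gear below 0.3 N and x of bearing in the frame of bearing_tray between -0.056 and 0.056 m and y of bearing in the frame of bearing_tray between -0.071 and 0.071 m and z of bearing in the frame of bearing_tray between -0.003 and 0.022 m and contact force between the fingers and bearing below 0.3 N), for 0.2 s.
2. then the plunger is drawn 32 to 48 mm out in line with its bore, by the fingers (z of plunger in the frame of bore_mouth between 0.032 and 0.048 m and angle between the z axis of plunger and the z axis of bore_mouth, either way round below 0.045 rad and x of plunger in the frame of bore_mouth between -0.003 and 0.003 m and y of plunger in the frame of bore_mouth between -0.003 and 0.003 m and contact force between the fingers and plunger above 1 N), for 0.2 s.
At the end, for the whole second after the job is handed in: The gear lies in the gear tray and the bearing in the bearing tray, both let go; 32 to 48 mm of plunger is drawn out of the bore, it stands in line with the bore (within 0.045 rad and 3 mm), presses on the bore with less than 15 N, is still and is gripped by the fingers (all of step 1 and all of step 2 and contact force between pump and plunger below 15 N and linear speed of plunger below 0.02 m/s); the arm keeps its last pose, push and grip.
It fails at once if the plunger is forced sideways against the bore or down into the pump (over 60 N) (contact force between pump and plunger above 60 N).
It fails at once if the plunger is drawn more than 60 mm out (z of plunger in the frame of bore_mouth above 0.06 m).
It also fails if it takes over 72 s, if anything falls off the work surface, if the arm or the gripper's body presses on something with over 40 N, if the wrist force passes 120 N, or if a joint passes its speed limit or range.

## Working session

There is one attempt and no reset: what is moved stays moved. The work goes in short steps, Python scripts to look and compute and a shell command to move; the robot and the scene stay as the last step left them, time stands still between calls to the robot, and variables do not carry over. Pictures are saved under pics/ and viewed, at most 10 in all, crops included, and the job is handed in when it is done.

```bash
mkdir -p pics; python3 - <<'E'
from rig import readout, vision
import cv2,numpy as np
for n in("scene","top"):
    cv2.imwrite(f"pics/{n}0.png",vision.get_image(n)); p=vision.camera_params(n)
    R=cv2.Rodrigues(np.array(p["rvec"],float))[0]; print(n,np.round(p["intrinsics"],1).tolist(),"cam pos",(-R.T@np.array(p["tvec"]).ravel()).round(3)); print(R.round(2).tolist())
s=readout.get_state(); print({k:np.round(v,3).tolist() for k,v in s.items()})
E
```

```text
scene [[433.8, 0.0, 322.4], [0.0, 433.8, 245.6], [0.0, 0.0, 1.0]] cam pos [-0.09  -0.63   0.596]
[[0.74, -0.68, 0.01], [-0.33, -0.37, -0.87], [0.59, 0.64, -0.49]]
top [[478.6, 0.0, 316.0], [0.0, 478.6, 242.8], [0.0, 0.0, 1.0]] cam pos [ 0.293 -0.008  1.3  ]
[[0.02, -1.0, 0.01], [-0.99, -0.02, -0.16], [0.16, -0.01, -0.99]]
{'clock': 0.1, 'qpos': [1.121, 0.277, 1.506, -0.0, 1.361, -0.121], 'qd': [-0.0, -0.001, -0.004, 0.0, -0.0, -0.001], 'effort': [0.001, -41.77, -24.64, -0.0, 0.006, -0.0], 'position': [0.185, 0.544, 0.231], 'ee_rot': [-0.0, 0.164, 0.987, -0.001], 'contact_force': [-0.389, -0.14, -0.092], 'moment': [-0.028, 0.011, 0.017], 'gripper_force': 0.0, 'width': 0.086}
```

View pics/scene0.png

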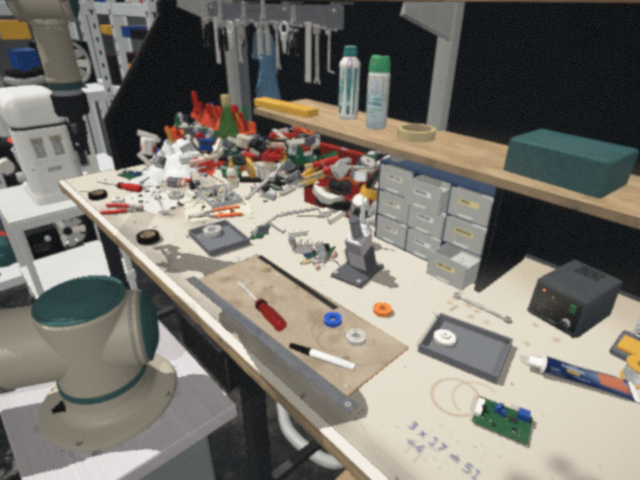

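View pics/top0.png

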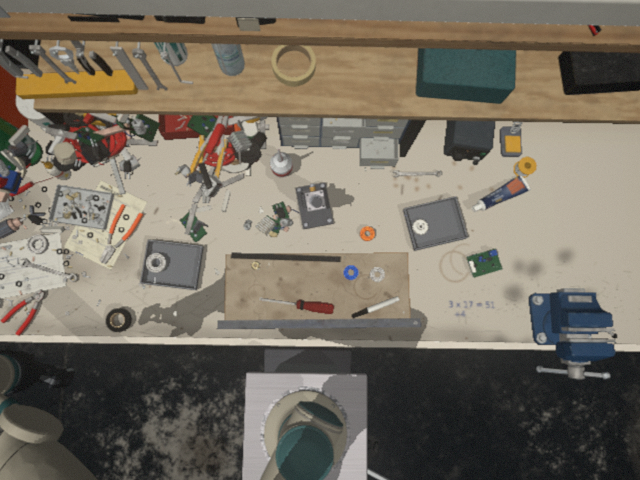

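The top view shows the gear on the board near (255,266), a silver bearing at (377,273), and blue and orange decoys. The trays are at (174,264) and (434,223), and the pump is at (315,203). I'll enlarge the views to identify the trays.

```bash
cat > h.py <<'E'
import cv2,numpy as np
from rig import vision,readout
class Cam:
    def __init__(s,n):
        p=vision.camera_params(n); s.K=np.array(p["intrinsics"],float); s.r=np.array(p["rvec"],float).ravel(); s.t=np.array(p["tvec"],float).ravel()
        s.R=cv2.Rodrigues(s.r)[0]; s.c=-s.R.T@s.t
    def proj(s,P): return cv2.projectPoints(np.atleast_2d(np.array(P,float)),s.r,s.t,s.K,None)[0].reshape(-1,2)
    def dir(s,uv):
        d=s.R.T@np.linalg.solve(s.K,[*uv,1.]); return d/np.linalg.norm(d)
    def onz(s,uv,z):
        d=s.dir(uv); return s.c+d*(z-s.c[2])/d[2]
def tri(a,ua,b,ub):
    da,db=a.dir(ua),b.dir(ub); A=np.c_[da,-db]; k=np.linalg.lstsq(A,b.c-a.c,rcond=None)[0]
    p,q=a.c+k[0]*da,b.c+k[1]*db; return (p+q)/2,np.linalg.norm(p-q)
top,scene=Cam("top"),Cam("scene")
E
python3 - <<'E'
from h import *
t=cv2.imread("pics/top0.png");s=cv2.imread("pics/scene0.png")
def crop(i,x,y,w,h,W,H): return cv2.resize(i[y:y+h,x:x+w],(W,H),interpolation=cv2.INTER_CUBIC)
a=np.vstack([crop(t,230,170,200,75,800,300),crop(t,230,245,200,75,800,300)])
cv2.imwrite("pics/c1.png",a)
b=np.vstack([np.hstack([crop(t,130,230,80,60,400,300),crop(t,395,190,80,60,400,300)]),np.hstack([crop(s,325,190,80,100,240,300),crop(s,180,210,80,60,280,300),crop(s,310,290,80,60,280,300)])])
cv2.imwrite("pics/c2.png",b); print(top.proj([[.185,.544,.231],[.185,.544,0],[0,0,.1]]),scene.proj([[.185,.544,.231]]))
for uv in [(174,264),(434,223),(255,266),(377,273),(315,203)]: print(uv,top.onz(uv,0.004).round(3))
E
```

```text
[[ 53.7962829  365.37460918]
 [100.14176449 356.96572159]
 [304.71424426 443.38387531]] [[ 86.11199765 165.3389973 ]]
(174, 264) [0.434 0.364 0.004]
(434, 223) [ 0.56  -0.346  0.004]
(255, 266) [0.432 0.145 0.004]
(377, 273) [ 0.419 -0.187  0.004]
(315, 203) [ 0.611 -0.016  0.004]
```

View pics/c1.png

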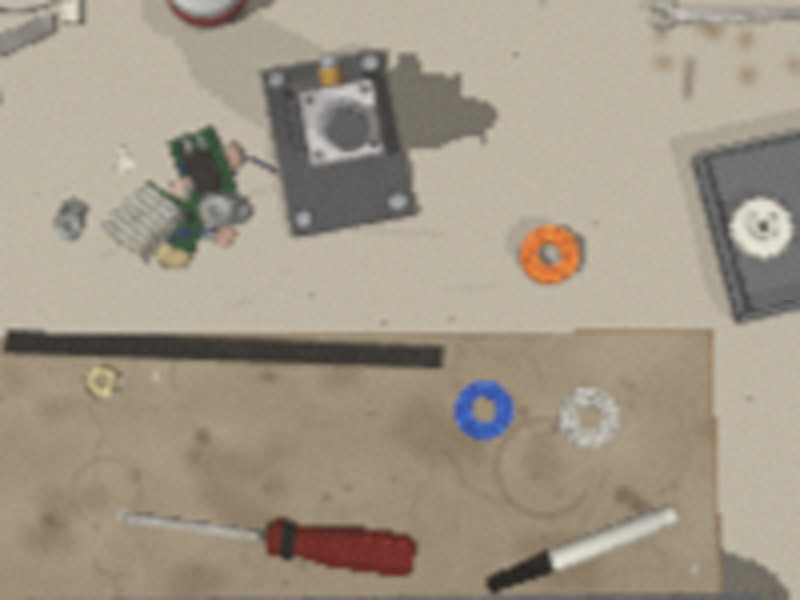

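View pics/c2.png

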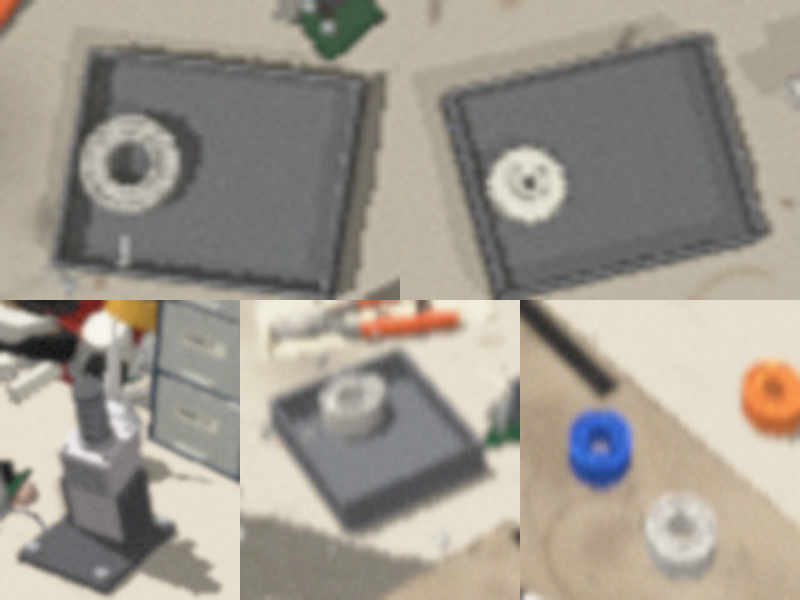

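Left tray holds the bearing (top view, fixed bearing at about (156,262)) and right tray the white gear (about (421,227)). The brass gear is at (255,266), and the steel bearing (377,274) has a blue decoy to its left. The pump handle top is near (317,200). Now I'll measure.

```bash
python3 - <<'E'
from h import *
T=cv2.imread("pics/top0.png");S=cv2.imread("pics/scene0.png")
def blob(I,box,f,nm):
    x,y,w,h=box; c=I[y:y+h,x:x+w]; m=f(c.astype(int)).astype(np.uint8); 
    n,l,st,ce=cv2.connectedComponentsWithStats(m); 
    k=1+np.argmax(st[1:,4]); cnt=max(cv2.findContours((l==k).astype(np.uint8),cv2.RETR_EXTERNAL,cv2.CHAIN_APPROX_NONE)[0],key=cv2.contourArea)
    b=st[k]; (cx,cy),r=cv2.minEnclosingCircle(cnt); hull=cv2.convexHull(cnt); M=cv2.moments(hull)
    cc=np.array([M['m10']/M['m00'],M['m01']/M['m00']])+[x,y]
    print(nm,"hullcentroid",cc.round(1),"bbox",b[:4]+[x,y,0,0],"area",b[4],"r",round(r,1)); return cc,cnt+[x,y]
bgr=lambda c:(c[...,0],c[...,1],c[...,2])
sat=lambda c:c.max(-1)-c.min(-1)
# samples
for nm,I,uv in [("gearT",T,(255,266)),("bearT",T,(371,274)),("board",T,(300,285)),("trayL",T,(185,264)),("trayR",T,(445,223)),("handleT",T,(316,201)),("bench",T,(400,240))]: print(nm,I[uv[1]-1:uv[1]+2,uv[0]-1:uv[0]+2].reshape(-1,3).mean(0).round())
g,_=blob(T,(245,257+3,22,16),lambda c:(c[...,2]>165),"gearT"); print(top.onz(g,.0105).round(4))
b,_=blob(T,(365,262,26,24),lambda c:(c[...,0]>145),"bearT"); print(top.onz(b,.0155).round(4))
bs,_=blob(S,(340,322,32,30),lambda c:(sat(c)<28)&(c.max(-1)>140),"bearS"); print(scene.onz(bs,.0095).round(4)); print(scene.proj([top.onz(g,.0105)]))
for nm,box,f in [("bearFix",(140,248,34,30),lambda c:c.min(-1)>120),("gearFix",(410,215,24,24),lambda c:c.min(-1)>140)]:
    c,_=blob(T,box,f,nm); print(top.onz(c,.014).round(4))
for nm,box in [("trayL",(132,230,80,62)),("trayR",(396,190,80,62))]:
    c,cnt=blob(T,box,lambda c:c.max(-1)<125,nm); 
    q=cv2.boxPoints(cv2.minAreaRect(cnt)); P=np.array([top.onz(u,.012)[:2] for u in q]); print(P.round(3).tolist(),P.mean(0).round(4),np.linalg.norm(P-np.roll(P,1,0),axis=1).round(3))
c,cnt=blob(T,(290,178,48,55),lambda c:c.max(-1)<115,"plate"); q=cv2.boxPoints(cv2.minAreaRect(cnt)); P=np.array([top.onz(u,.006)[:2] for u in q]); print(P.round(3).tolist(),P.mean(0).round(4),np.linalg.norm(P-np.roll(P,1,0),axis=1).round(3))
E
```

```text
gearT [124. 156. 171.]
bearT [168. 177. 181.]
board [114. 136. 151.]
trayL [117. 117. 116.]
trayR [113. 113. 112.]
handleT [95. 96. 97.]
bench [163. 181. 189.]
gearT hullcentroid [254.8 264.9] bbox [252 261   7   9] area 32 r 4.3
[0.4346 0.1443 0.0105]
bearT hullcentroid [377.1 274. ] bbox [370 267  15  15] area 139 r 7.4
[ 0.415  -0.186   0.0155]
bearS hullcentroid [355.4 337. ] bbox [345 329  21  17] area 298 r 10.6
[ 0.4144 -0.1863  0.0095]
[[265.86056833 267.31474584]]
bearFix hullcentroid [155.4 262.6] bbox [146 253  20  20] area 260 r 10.4
[0.4359 0.4114 0.014 ]
gearFix hullcentroid [419.9 226.4] bbox [412 219  16  16] area 177 r 7.9
[ 0.5479 -0.3045  0.014 ]
trayL hullcentroid [173.7 263.9] bbox [141 239  66  51] area 2408 r 37.4
[[0.381, 0.449], [0.506, 0.443], [0.488, 0.276], [0.363, 0.285]] [0.4344 0.3635] [0.165 0.125 0.168 0.125]
trayR hullcentroid [435.2 223. ] bbox [403 197  66  54] area 2239 r 35.2
[[0.597, -0.257], [0.642, -0.411], [0.521, -0.439], [0.478, -0.286]] [ 0.5593 -0.3481] [0.123 0.161 0.124 0.158]
plate hullcentroid [314.4 205.4] bbox [296 183  38  46] area 975 r 25.5
[[0.653, 0.041], [0.673, -0.045], [0.555, -0.069], [0.537, 0.016]] [ 0.6045 -0.014 ] [0.12  0.088 0.12  0.087]
```

```bash
cat >> h.py <<'E'
from scipy.spatial.transform import Rotation as Ro
def cur():
    s=readout.get_state(); q=np.array(s["ee_rot"]); return np.array(s["position"]),Ro.from_quat(q[[1,2,3,0]]),s
def plan(P,R=None):
    """turn (units of 6 deg, in the present tool frame), then shift (mm, in the turned frame)"""
    p,r,s=cur(); R=r if R is None else R
    print("t",round(s["clock"],2),"at",p.round(4),"turn",((r.inv()*R).as_rotvec()/np.radians(6)).round(2),"then shift",(R.inv().apply(np.array(P)-p)*1e3).round(1),"w",round(s["width"],4),"F",np.round(s["contact_force"],1))
def frame(y,z=(0,0,-1)):
    z=np.array(z,float)/np.linalg.norm(z); y=np.array(y,float); y-=z*(y@z); y/=np.linalg.norm(y); return Ro.from_matrix(np.c_[np.cross(y,z),y,z])
E
python3 -c "
from h import *
plan([.4346,.1443,.08],frame([0,1,0])); print(cur()[1].as_matrix().round(3).tolist())"
```

```text
t 0.1 at [0.1855 0.5438 0.2305] turn [-0.02 -0.   -3.14] then shift [-249.1 -399.5  150.5] w 0.0855 F [-0.4 -0.1 -0.1]
[[-0.946, 0.323, -0.001], [0.323, 0.946, -0.002], [0.0, -0.002, -1.0]]
```

```bash
python3 -m handwheel '[[[0,0,0],[0,0,-0.785],-1],[[0,0,0],[0,0,-0.785],-1],[[0,0,0],[0,0,-0.785],-1],[[0,0,0],[0,0,-0.785],-1],[[-24.9,-40,15],[0,0,0],0],[[-24.9,-40,15],[0,0,0],0],[[-24.9,-40,15],[0,0,0],0],[[-24.9,-40,15],[0,0,0],0],[[-24.9,-40,15],[0,0,0],0],[[-24.9,-40,15],[0,0,0],0],[[-24.9,-40,15],[0,0,0],0],[[-24.9,-40,15],[0,0,0],0],[[-24.9,-40,15],[0,0,0],0],[[-24.9,-40,15],[0,0,0],0],[[0,0,0],[0,0,0],0],[[0,0,0],[0,0,0],0]]' 40 | tail -c 700
python3 - <<'E'
from h import *
plan([.4346,.1443,.006],frame([0,1,0]))
T=vision.get_image("top");S=vision.get_image("scene")
u=scene.proj([[.4346,.1443,.01]])[0]; v=top.proj([[.4346,.1443,.01]])[0]; print(u,v)
c=lambda I,q:cv2.resize(I[int(q[1])-30:int(q[1])+30,int(q[0])-40:int(q[0])+40],(400,300),interpolation=cv2.INTER_CUBIC)
cv2.imwrite("pics/g1.png",np.hstack([c(T,v),c(S,u)]))
E
```

```text
clock: 2.1
position: [0.4341, 0.1443, 0.0811]
ee_rot: [-0.001, 0.0, 1.0, 0.0]
contact_force: [-0.1, 0.2, 0.1]
width: 0.0425
gripper_force: 0.0
t 2.1 at [0.4341 0.1443 0.0811] turn [ 0.   -0.01 -0.01] then shift [-0.5 -0.  75.1] w 0.0425 F [-0.1  0.2  0.1]
[265.86235656 267.48900493] [254.85206789 264.92752549]
```

View pics/g1.png

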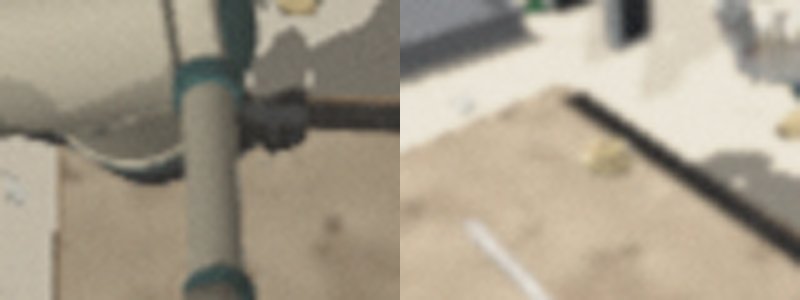

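The scene crop shows the brass gear at (267,268), against a prediction of (266,267.5), so the two views agree. The gripper hangs above it. Descend and close.

```bash
python3 -m handwheel '[[[-0.3,0,25],[0,0,0],0],[[0,0,25],[0,0,0],0],[[0,0,15],[0,0,0],0],[[0,0,10],[0,0,0],0],[[0,0,0],[0,0,0],0],[[0,0,0],[0,0,0],1],[[0,0,0],[0,0,0],1],[[0,0,0],[0,0,0],1],[[0,0,0],[0,0,0],1],[[0,0,0],[0,0,0],1]]' 40
```

```text
clock: 3.45
position: [0.4354, 0.1446, 0.0071]
ee_rot: [0.001, 0.0, 1.0, 0.0]
contact_force: [-1.2, 1.5, 6.2]
width: 0.0228
gripper_force: 39.4
```

```bash
python3 -m handwheel '[[[0,0,-10],[0,0,0],1],[[0,0,-30],[0,0,0],1],[[0,0,-40],[0,0,0],1],[[0,-43,0],[0,0,0],1],[[0,-43,0],[0,0,0],1],[[0,-43,0],[0,0,0],1],[[0,-43,0],[0,0,0],1],[[0,-43,0],[0,0,0],1],[[0,-43,0],[0,0,0],1],[[0,-43,0],[0,0,0],1],[[0,-43,0],[0,0,0],1],[[-33,-43,0],[0,0,0],1],[[-33,-43,0],[0,0,0],1],[[-33,-43,0],[0,0,0],1],[[-33,-43,0],[0,0,0],1],[[0,0,0],[0,0,0],1],[[0,0,0],[0,0,0],1]]'
python3 - <<'E'
from h import *
plan([.567,-.372,.012])
cv2.imwrite("pics/t2.png",vision.get_image("scene")[230:410,330:570]);
E
```

```text
clock: 5.58
position: [0.5661, -0.3713, 0.0859]
ee_rot: [-0.001, 0.0, 1.0, 0.001]
contact_force: [0.7, 1.2, -0.2]
width: 0.0227
gripper_force: 39.3
t 5.58 at [ 0.5661 -0.3713  0.0859] turn [0. 0. 0.] then shift [-1.  -0.8 73.9] w 0.0227 F [ 0.7  1.2 -0.2]
```

View pics/t2.png

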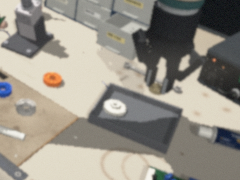

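The brass gear is held at the fingertips over the tray's empty part. Lower it, release it and rise.

```bash
python3 -m handwheel '[[[0,0,30],[0,0,0],1],[[0,0,30],[0,0,0],1],[[0,0,12],[0,0,0],1],[[0,0,4],[0,0,0],1],[[0,0,0],[0,0,0],1],[[0,0,0],[0,0,0],0],[[0,0,0],[0,0,0],0],[[0,0,0],[0,0,0],0],[[0,0,-15],[0,0,0],0],[[0,0,-35],[0,0,0],0],[[0,0,-35],[0,0,0],-0.35],[[0,0,0],[0,0,0],-0.35]]'
python3 - <<'E'
from h import *
plan([.4147,-.1862,.085],frame([1,0,0])); plan([.4147,-.1862,.085],frame([-1,0,0])); print(cur()[2]["qpos"])
S=vision.get_image("scene")
q=scene.proj([[.567,-.372,.01]])[0].round().astype(int); c=S[q[1]-25:q[1]+25,q[0]-25:q[0]+25].astype(int)
m=(c[...,2]-c[...,0]>25); ys,xs=np.nonzero(m); print(m.sum(),q,xs.mean()-25,ys.mean()-25)
E
```

```text
clock: 7.12
position: [0.5692, -0.3735, 0.1]
ee_rot: [0.003, -0.0, 1.0, -0.003]
contact_force: [-0.3, -0.3, -0.7]
width: 0.0576
gripper_force: 0.0
t 7.12 at [ 0.5692 -0.3735  0.1   ] turn [1.0e-02 9.0e-02 1.5e+01] then shift [ 187.3 -154.5   15. ] w 0.0576 F [-0.3 -0.3 -0.7]
t 7.12 at [ 0.5692 -0.3735  0.1   ] turn [-9.0e-02  1.0e-02 -1.5e+01] then shift [-187.3  154.5   15. ] w 0.0576 F [-0.3 -0.3 -0.7]
[-6.82863416e-01  5.15064547e-01  1.45758146e+00  1.39892919e-04
  1.16038000e+00 -2.25374978e+00]
151 [479 349] 2.397350993377483 -4.218543046357617
```

```bash
python3 -m handwheel '[[[0,0,0],[0,0,1],-0.35],[[0,0,0],[0,0,1],-0.35],[[0,0,0],[0,0,1],-0.35],[[0,0,0],[0,0,1],-0.35],[[0,0,0],[0,0,1],-0.35],[[0,0,0],[0,0,1],-0.35],[[0,0,0],[0,0,1],-0.35],[[0,0,0],[0,0,1],-0.35],[[0,0,0],[0,0,1],-0.35],[[0,0,0],[0,0,1],-0.35],[[0,0,0],[0,0,1],-0.35],[[0,0,0],[0,0,1],-0.35],[[0,0,0],[0,0,1],-0.35],[[0,0,0],[0,0,1],-0.35],[[0,0,0],[0,0,1],-0.35]]' >/dev/null
python3 -m handwheel '[[[31,-26,2.5],[0,0,0],-0.35],[[31,-26,2.5],[0,0,0],-0.35],[[31,-26,2.5],[0,0,0],-0.35],[[31,-26,2.5],[0,0,0],-0.35],[[31,-26,2.5],[0,0,0],-0.35],[[31,-26,2.5],[0,0,0],-0.35],[[0,0,0],[0,0,0],-0.35],[[0,0,0],[0,0,0],-0.35]]' 40
python3 - <<'E'
from h import *
plan([.4147,-.1862,.0075],frame([1,0,0]))
S=vision.get_image("scene")
c=S[322:352,340:372].astype(int); m=(c.max(-1)-c.min(-1)<28)&(c.max(-1)>140); ys,xs=np.nonzero(m); print("bearS",len(xs),xs.mean()+340,ys.mean()+322)
E
```

```text
clock: 10.05
position: [0.4114, -0.1861, 0.0802]
ee_rot: [0.0, 0.707, 0.707, 0.0]
contact_force: [0.6, 0.4, 0.8]
width: 0.0575
gripper_force: 0.0
t 10.05 at [ 0.4114 -0.1861  0.0802] turn [0.01 0.   0.  ] then shift [-0.1  3.3 72.7] w 0.0575 F [0.6 0.4 0.8]
bearS 300 355.39666666666665 336.79333333333335
```

```bash
python3 -m handwheel '[[[0,3.3,25],[0,0,0],-0.35],[[0,0,25],[0,0,0],-0.35],[[0,0,15],[0,0,0],-0.35],[[0,0,8],[0,0,0],-0.35],[[0,0,0],[0,0,0],-0.35],[[0,0,0],[0,0,0],1],[[0,0,0],[0,0,0],1],[[0,0,0],[0,0,0],1],[[0,0,0],[0,0,0],1],[[0,0,0],[0,0,0],1]]' 40
python3 -c "
from h import *
plan([.428,.342,.1])"
```

```text
clock: 11.35
position: [0.4149, -0.1862, 0.0081]
ee_rot: [0.001, 0.707, 0.707, 0.0]
contact_force: [-1.4, -0.1, 6.1]
width: 0.0375
gripper_force: 40.3
t 11.35 at [ 0.4149 -0.1862  0.0081] turn [0. 0. 0.] then shift [528.1  13.3 -92.5] w 0.0375 F [-1.4 -0.1  6.1]
```

```bash
python3 -m handwheel '[[[0,0,-10],[0,0,0],1],[[0,0,-30],[0,0,0],1],[[0,0,-40],[0,0,0],1],[[44,1,0],[0,0,0],1],[[44,1,0],[0,0,0],1],[[44,1,0],[0,0,0],1],[[44,1,0],[0,0,0],1],[[44,1,0],[0,0,0],1],[[44,1,0],[0,0,0],1],[[44,1,0],[0,0,0],1],[[44,1,0],[0,0,0],1],[[44,1,0],[0,0,0],1],[[44,1,0],[0,0,0],1],[[44,1,0],[0,0,0],1],[[44,1,0],[0,0,0],1],[[0,0,0],[0,0,0],1],[[0,0,0],[0,0,0],1]]'
python3 -c "
from h import *
plan([.428,.342,.0095])"
```

```text
clock: 13.48
position: [0.4255, 0.3416, 0.0872]
ee_rot: [0.0, 0.707, 0.707, -0.001]
contact_force: [0.2, -0.0, -0.5]
width: 0.037
gripper_force: 40.4
t 13.47 at [0.4255 0.3416 0.0872] turn [0. 0. 0.] then shift [ 0.5  2.5 77.7] w 0.037 F [ 0.2 -0.  -0.5]
```

```bash
python3 -m handwheel '[[[0,2,30],[0,0,0],1],[[0,0,30],[0,0,0],1],[[0,0,13],[0,0,0],1],[[0,0,4],[0,0,0],1],[[0,0,0],[0,0,0],1],[[0,0,0],[0,0,0],-0.35],[[0,0,0],[0,0,0],-0.35],[[0,0,0],[0,0,0],-0.35],[[0,0,-15],[0,0,0],-0.35],[[0,0,-40],[0,0,0],-0.35],[[0,0,-60],[0,0,0],-0.35],[[0,0,-60],[0,0,0],-0.35],[[0,0,0],[0,0,0],-0.35],[[0,0,0],[0,0,0],-0.35]]'
python3 - <<'E'
from h import *
T=vision.get_image("top");S=vision.get_image("scene"); cv2.imwrite("pics/T3.png",T);cv2.imwrite("pics/S3.png",S)
c=lambda I,x,y,w,h,W,H:cv2.resize(I[y:y+h,x:x+w],(W,H),interpolation=cv2.INTER_CUBIC)
cv2.imwrite("pics/p3.png",np.vstack([np.hstack([c(T,296,180,40,50,320,400),c(S,330,185,60,50,480,400)]),np.hstack([c(S,185,215,70,35,400,200),c(S,415,310,100,50,400,200)])]))
E
```

```text
clock: 15.22
position: [0.4279, 0.342, 0.1858]
ee_rot: [0.0, 0.707, 0.707, 0.0]
contact_force: [-0.7, -0.3, -0.8]
width: 0.0576
gripper_force: 0.0
```

View pics/p3.png

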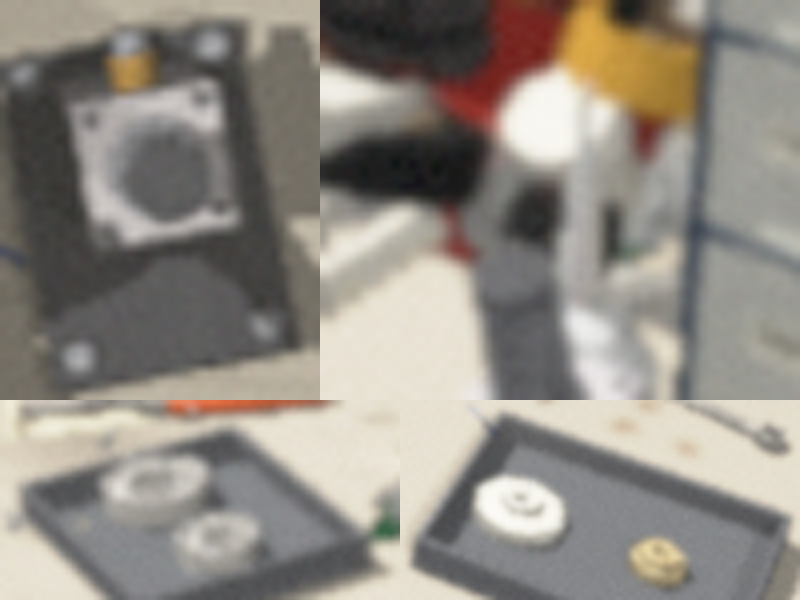

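Lower crops: the bearing lies in the bearing tray beside the fixed bearing, and the brass gear lies in the gear tray. Upper crops: the handle top is at top (317.0,202.2) and scene (354.8,219.4). The body's top face is centred near top (315.5,200.5).

```bash
python3 - <<'E'
from h import *
T=cv2.imread("pics/T3.png")
q=np.array([[70,100],[215,80],[240,225],[100,250]])/8+[296,180]-.45
f=np.array([-.979,-.205,0]);f/=np.linalg.norm(f); ax=np.sin(.35)*f+[0,0,np.cos(.35)]
ex=np.array([f@np.array([1,0,0])])
P=np.array([top.onz(u,.108+dz) for u,dz in zip(q,[.0079,.0079,-.0079,-.0079])]); print("face corners",P.round(4).tolist(),"mean",P.mean(0).round(4),"sides",np.linalg.norm(P-np.roll(P,1,0),axis=1).round(3)); print("front dir",((P[2]+P[3]-P[0]-P[1])/2/.046).round(3))
m=P.mean(0)
c=T[180:230,296:336].astype(int); g=c.max(-1)
mm=(g<118)&(g>80); mm[:12]=0; mm[29:]=0; mm[:,:10]=0; mm[:,29:]=0
n,l,st,ce=cv2.connectedComponentsWithStats(mm.astype(np.uint8)); k=1+np.argmax(st[1:,4]); print("disc",st[k],ce[k]+[296,180])
for u in [(316.6,201.8),tuple(ce[k]+[296,180])]:
    print("handle top ray z=.1606",top.onz(u,.108+.056*np.cos(.35)).round(4),"tri",tri(top,u,scene,(354.4,219.0)))
print("mouth+56",(m+.056*ax).round(4),"proj",top.proj([m+.056*ax]).round(1),scene.proj([m+.056*ax,m+.006*ax,m]).round(1),"mid handle scene radius px")
print(top.onz([315,201],.108))
E
```

```text
face corners [[0.6116, 0.0127, 0.1159], [0.6191, -0.0334, 0.1159], [0.5756, -0.0424, 0.1001], [0.5665, 0.0024, 0.1001]] mean [ 0.5932 -0.0152  0.108 ] sides [0.049 0.047 0.047 0.046]
front dir [-0.963 -0.21  -0.343]
disc [ 15  14  14  14 117] [317.76923077 201.23931624]
handle top ray z=.1606 [ 0.5756 -0.0186  0.1606] tri (array([ 0.57629291, -0.01885595,  0.15904919]), np.float64(0.0007029511091866983))
handle top ray z=.1606 [ 0.5771 -0.0214  0.1606] tri (array([ 0.57638851, -0.02071562,  0.15996526]), np.float64(0.002232315304611506))
mouth+56 [ 0.5744 -0.0191  0.1606] proj [[316.8 202.3]] [[353.8 218.7]
 [356.8 233.9]
 [357.1 235.7]] mid handle scene radius px
[ 0.59071493 -0.01498608  0.108     ]
```

```bash
cat >> h.py <<'E'
f=np.array([-.978,-.208,0]); ax=np.sin(.35)*f+[0,0,np.cos(.35)]
m=np.array([.5935,-.0155,.108]); RP=frame([.208,-.978,0],-ax)
E
python3 -c "
from h import *
print((m+.056*ax).round(4)); plan(m+.09*ax,RP); print(np.round(cur()[2]['qpos'],2))"
```

```text
[ 0.5747 -0.0195  0.1606]
t 15.32 at [0.4272 0.3416 0.184 ] turn [-2.28  2.84 12.86] then shift [ 57.  383.8  11.7] w 0.0581 F [-0.2 -0.   0.2]
[0.55 0.27 1.64 0.   1.24 0.55]
```

```bash
python3 -m handwheel '[[[0,0,-2],[-0.163,0.203,0.919],-0.35],[[0,0,-2],[-0.163,0.203,0.919],-0.35],[[0,0,0],[-0.163,0.203,0.919],-0.35],[[0,0,0],[-0.163,0.203,0.919],-0.35],[[0,0,0],[-0.163,0.203,0.919],-0.35],[[0,0,0],[-0.163,0.203,0.919],-0.35],[[0,0,0],[-0.163,0.203,0.919],-0.35],[[0,0,0],[-0.163,0.203,0.919],-0.35],[[0,0,0],[-0.163,0.203,0.919],-0.35],[[0,0,0],[-0.163,0.203,0.919],-0.35],[[0,0,0],[-0.163,0.203,0.919],-0.35],[[0,0,0],[-0.163,0.203,0.919],-0.35],[[0,0,0],[-0.163,0.203,0.919],-0.35],[[0,0,0],[-0.163,0.203,0.919],-0.35]]' >/dev/null
python3 -m handwheel '[[[5.7,38.4,1.2],[0,0,0],-0.35],[[5.7,38.4,1.2],[0,0,0],-0.35],[[5.7,38.4,1.2],[0,0,0],-0.35],[[5.7,38.4,1.2],[0,0,0],-0.35],[[5.7,38.4,1.2],[0,0,0],-0.35],[[5.7,38.4,1.2],[0,0,0],-0.35],[[5.7,38.4,1.2],[0,0,0],-0.35],[[5.7,38.4,1.2],[0,0,0],-0.35],[[5.7,38.4,1.2],[0,0,0],-0.35],[[5.7,38.4,1.2],[0,0,0],-0.35],[[0,0,0],[0,0,0],-0.35],[[0,0,0],[0,0,0],-0.35]]' 20
python3 - <<'E'
from h import *
plan(m+.09*ax,RP); plan(m+.017*ax,RP)
S=vision.get_image("scene"); cv2.imwrite("pics/p4.png",cv2.resize(S[180:270,310:430],(800,600),interpolation=cv2.INTER_CUBIC))
E
```

```text
clock: 18.58
position: [0.5629, -0.021, 0.1954]
ee_rot: [-0.02, 0.979, 0.102, 0.173]
contact_force: [0.2, -0.6, -0.3]
width: 0.0577
gripper_force: 0.0
t 18.57 at [ 0.5629 -0.021   0.1954] turn [-0.03  0.   -0.02] then shift [-0.8  1.   2.8] w 0.0577 F [ 0.2 -0.6 -0.3]
t 18.57 at [ 0.5629 -0.021   0.1954] turn [-0.03  0.   -0.02] then shift [-0.8  1.  75.8] w 0.0577 F [ 0.2 -0.6 -0.3]
```

View pics/p4.png

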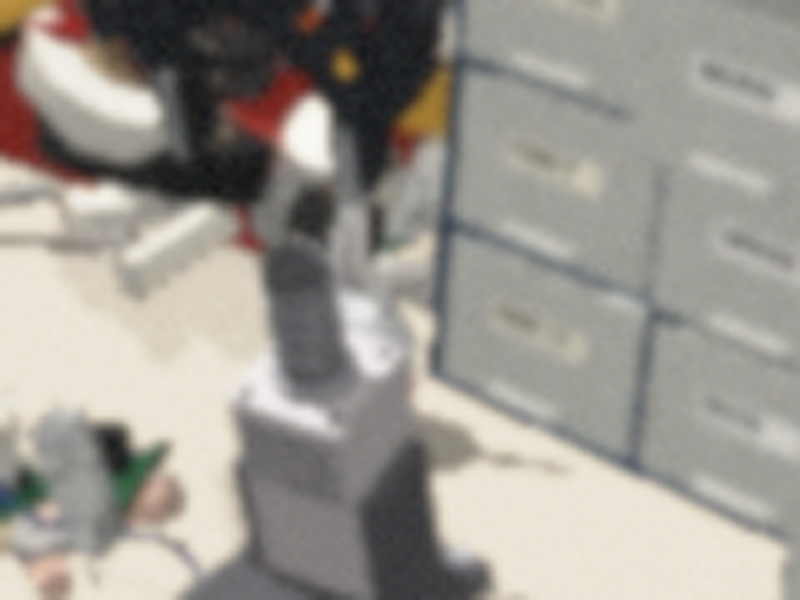

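The handle top is at scene (355,219.3) and leans along the predicted axis, 1 px off the prediction. The gripper is above it. Descend along the axis and close gradually.

```bash
python3 -m handwheel '[[[-0.8,1,15],[0,0,0],-0.35],[[0,0,15],[0,0,0],-0.35],[[0,0,15],[0,0,0],-0.35],[[0,0,15],[0,0,0],-0.35],[[0,0,10],[0,0,0],-0.35],[[0,0,5],[0,0,0],-0.35],[[0,0,0],[0,0,0],0.1],[[0,0,0],[0,0,0],0.2],[[0,0,0],[0,0,0],0.25],[[0,0,0],[0,0,0],0.28]]' 20
python3 - <<'E'
from h import *
plan(m+.017*ax,RP); p,r,s=cur(); print("tool F",r.inv().apply(s["contact_force"]).round(2),s["gripper_force"])
E
```

```text
clock: 19.88
position: [0.5891, -0.0173, 0.1269]
ee_rot: [-0.019, 0.979, 0.102, 0.175]
contact_force: [-0.1, -0.6, -0.7]
width: 0.0306
gripper_force: 0.0
t 19.88 at [ 0.5891 -0.0173  0.1269] turn [-0.01 -0.04 -0.01] then shift [-2.1 -0.8  2.3] w 0.0306 F [-0.1 -0.6 -0.7]
tool F [-0.44  0.53  0.61] 0.0
```

```bash
python3 -m handwheel '[[[-1.5,-0.5,1.5],[0,0,0],0.3],[[0,0,0],[0,0,0],0.33],[[0,0,0],[0,0,0],0.33]]' 20
python3 - <<'E'
from h import *
plan(m+.017*ax,RP); p,r,s=cur(); print("tool F",r.inv().apply(s["contact_force"]).round(2),s["gripper_force"])
E
python3 -m handwheel '[[[0,0,0],[0,0,0],0.35],[[0,0,0],[0,0,0],0.37],[[0,0,0],[0,0,0],0.37]]' 20
python3 - <<'E'
from h import *
plan(m+.017*ax,RP); p,r,s=cur(); print("tool F",r.inv().apply(s["contact_force"]).round(2),s["gripper_force"])
E
```

```text
clock: 20.25
position: [0.588, -0.0169, 0.1245]
ee_rot: [-0.019, 0.979, 0.102, 0.175]
contact_force: [0.9, 0.4, -0.7]
width: 0.0283
gripper_force: 0.0
t 20.25 at [ 0.588  -0.0169  0.1245] turn [-0.01 -0.03 -0.01] then shift [-0.3 -0.2  0.5] w 0.0283 F [ 0.9  0.4 -0.7]
tool F [ 0.64 -0.25  0.99] 0.0
clock: 20.62
position: [0.5877, -0.0166, 0.1244]
ee_rot: [-0.019, 0.979, 0.102, 0.174]
contact_force: [-0.8, 1.5, 1.1]
width: 0.0268
gripper_force: 0.8
t 20.62 at [ 0.5877 -0.0166  0.1244] turn [-0.02 -0.03 -0.01] then shift [-0.1  0.1  0.4] w 0.0268 F [-0.8  1.5  1.1]
tool F [-0.1  -1.64 -1.18] 0.8061407692730427
```

```bash
python3 -m handwheel '[[[0,-0.3,0],[0,0,0],0.39],[[0,0,0],[0,0,0],0.4],[[0,0,0],[0,0,0],0.4]]' 20
python3 - <<'E'
from h import *
plan(m+.017*ax,RP); p,r,s=cur(); print("tool F",r.inv().apply(s["contact_force"]).round(2),s["gripper_force"])
E
python3 -m handwheel '[[[0,0,0],[0,0,0],0.43],[[0,0,0],[0,0,0],0.43]]' 20
python3 - <<'E'
from h import *
plan(m+.017*ax,RP); p,r,s=cur(); print("tool F",r.inv().apply(s["contact_force"]).round(2),s["gripper_force"])
E
```

```text
clock: 21.0
position: [0.5877, -0.0164, 0.1244]
ee_rot: [-0.019, 0.979, 0.102, 0.174]
contact_force: [-2.2, 0.6, 0.5]
width: 0.0257
gripper_force: 7.2
t 21.0 at [ 0.5877 -0.0164  0.1244] turn [-0.02 -0.03 -0.01] then shift [-0.1  0.3  0.4] w 0.0257 F [-2.2  0.6  0.5]
tool F [-1.74 -1.   -1.12] 7.164691016077995
clock: 21.25
position: [0.5877, -0.0164, 0.1245]
ee_rot: [-0.019, 0.979, 0.102, 0.174]
contact_force: [-3.4, 2.1, 1.8]
width: 0.0255
gripper_force: 19.6
t 21.25 at [ 0.5877 -0.0164  0.1245] turn [-0.02 -0.03 -0.01] then shift [-0.1  0.3  0.5] w 0.0255 F [-3.4  2.1  1.8]
tool F [-2.13 -2.78 -2.65] 19.58819031715393
```

```bash
python3 -m handwheel '[[[0,0,0],[0,0,0],1],[[0,0,0],[0,0,0],1],[[0,0,-2],[0,0,0],1],[[0,0,-3],[0,0,0],1],[[0,0,-3],[0,0,0],1],[[0,0,-2],[0,0,0],1],[[0,0,0],[0,0,0],1],[[0,0,0],[0,0,0],1]]' 30
python3 - <<'E'
from h import *
plan(m+.057*ax,RP); p,r,s=cur(); print("tool F",r.inv().apply(s["contact_force"]).round(2),"M",r.inv().apply(s["moment"]).round(2),s["gripper_force"])
E
```

```text
clock: 22.25
position: [0.5844, -0.0172, 0.1341]
ee_rot: [-0.019, 0.979, 0.102, 0.175]
contact_force: [-1.2, 3.1, -0.8]
width: 0.0255
gripper_force: 29.8
t 22.25 at [ 0.5844 -0.0172  0.1341] turn [-0.01 -0.03 -0.01] then shift [ -0.3   0.2 -29.3] w 0.0255 F [-1.2  3.1 -0.8]
tool F [-0.82 -3.26  0.59] M [ 0.55 -0.42  0.02] 29.846419394016266
```

```bash
python3 -m handwheel '[[[0,-0.2,-3],[0,0,0],1],[[0,-0.2,-4],[0,0,0],1],[[0,0,-4],[0,0,0],1],[[0,0,-4],[0,0,0],1],[[0,0,0],[0,0,0],1],[[0,0,0],[0,0,0],1]]' 30
python3 - <<'E'
from h import *
g0=np.array([.5877,-.0164,.1245])
p,r,s=cur(); print("drawn",((p-g0)@ax).round(4),"tool F",r.inv().apply(s["contact_force"]).round(2),"M",r.inv().apply(s["moment"]).round(2),s["gripper_force"])
S=vision.get_image("scene"); T=vision.get_image("top"); cv2.imwrite("pics/p5.png",np.hstack([cv2.resize(S[190:260,330:380],(400,560),interpolation=cv2.INTER_CUBIC),cv2.resize(T[170:240,290:340],(400,560),interpolation=cv2.INTER_CUBIC)]))
E
```

```text
clock: 23.0
position: [0.5797, -0.0182, 0.1483]
ee_rot: [-0.019, 0.979, 0.102, 0.175]
contact_force: [-0.5, 1.1, -1.7]
width: 0.0252
gripper_force: 29.9
drawn 0.0252 tool F [-0.87 -1.14  1.5 ] M [ 0.21 -0.35 -0.03] 29.884515702724457
```

View pics/p5.png

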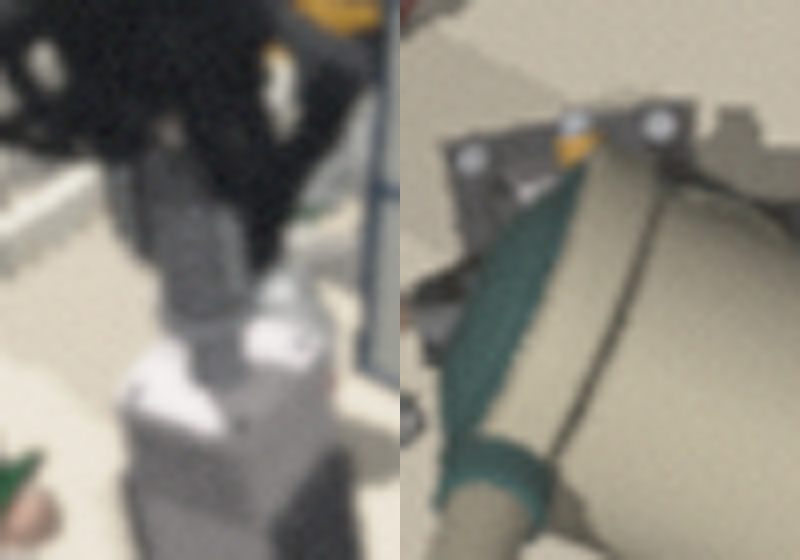

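The scene crop shows the collar lifted off the body, with rod showing from about (357,232) to (358,239). That matches about 25 mm drawn, so the grip isn't slipping. Pull the remaining 15 mm.

```bash
python3 -m handwheel '[[[0,-0.1,-4],[0,0,0],1],[[0,0,-4],[0,0,0],1],[[0,0,-4],[0,0,0],1],[[0,0,-3],[0,0,0],1],[[0,0,0],[0,0,0],1],[[0,0,0],[0,0,0],1],[[0,0,0],[0,0,0],1],[[0,0,0],[0,0,0],1]]' 30
python3 - <<'E'
from h import *
g0=np.array([.5877,-.0164,.1245])
p,r,s=cur(); d=p-g0; print("drawn",(d@ax).round(4),"lateral",(d-(d@ax)*ax).round(4),"tool F",r.inv().apply(s["contact_force"]).round(2),"M",r.inv().apply(s["moment"]).round(2),s["gripper_force"],s["width"])
S=vision.get_image("scene"); 
for x in range(354,364,2): print(x,S[222:246,x].max(-1).tolist())
print(scene.proj([m,m+.04*ax,m+.046*ax]).round(1).tolist())
cv2.imwrite("pics/p6.png",cv2.resize(S[190:260,330:380],(400,560),interpolation=cv2.INTER_CUBIC))
E
```

```text
clock: 24.1
position: [0.5743, -0.019, 0.162]
ee_rot: [-0.019, 0.979, 0.102, 0.175]
contact_force: [0.4, 0.0, -2.7]
width: 0.025
gripper_force: 29.8
drawn 0.0399 lateral [-0.      0.0002  0.    ] tool F [-0.58  0.06  2.71] M [ 0.07 -0.35 -0.02] 29.842904806137085 0.025038256502198326
354 [97, 92, 87, 97, 109, 119, 110, 105, 109, 111, 115, 117, 124, 124, 129, 149, 196, 232, 241, 240, 232, 201, 153, 126]
356 [90, 92, 90, 105, 114, 119, 112, 108, 111, 118, 114, 114, 115, 116, 116, 120, 149, 206, 233, 240, 239, 225, 180, 140]
358 [97, 93, 102, 113, 122, 119, 114, 119, 120, 120, 120, 117, 117, 117, 116, 121, 132, 158, 182, 203, 218, 219, 198, 161]
360 [112, 116, 131, 153, 175, 187, 186, 198, 207, 202, 195, 186, 166, 145, 127, 131, 142, 152, 156, 150, 138, 136, 147, 143]
362 [140, 151, 181, 204, 216, 208, 204, 221, 235, 241, 242, 240, 236, 223, 188, 159, 155, 156, 155, 150, 141, 137, 134, 132]
[[357.3, 235.7], [355.0, 223.7], [354.6, 221.8]]
```

View pics/p6.png

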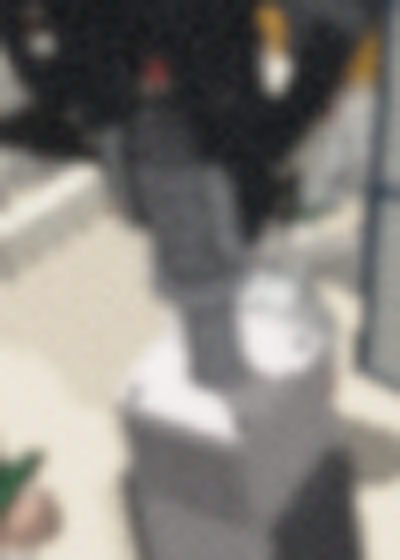

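The scene crop shows the collar edge at about (356,227) and the rod entering the bore at about (357,238). The plunger is drawn 40 mm in line, with almost no side force, and it is still gripped and still. Hand in.

```bash
python3 -c "
from rig import manip
print(manip.sign_off())"
```

```text
the job is handed in; nothing more can be done
None
```

I handed the job in at about 24 s with the gear and bearing each let go in their own tray and the plunger drawn 40 mm in line with its bore, held still at about 30 N grip with under 1 N of side force at the wrist; the judge's result was not shown.

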